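Drive a broken leg stub out of an easel socket

TASK

The broken end of a wooden easel leg is stuck in the metal leg socket that sits in the drop stand. Take the steel push rod from its holder, feel your way with its tip into the narrow hole in the top of the socket, and gently push the stub down and out, so that it drops into the tray below; never bear on the socket with more than about 40 newtons. Then stand the rod back in its holder, and leave the other things on the bench where they are.

Things in the scene. Friction and masses are not known exactly. Their poses are not given: they have to be found in the camera images.
- rig: Drop stand, fixed: a wooden bridge plate (110 mm along its x, 130 mm along its y, upper face 108 mm above the bench) on two cheeks, open towards its +x and -x, with a tray below. Origin: on the bench under the middle of the plate. In the plate sits the leg socket: an upright aluminium tube, flange resting on the plate, clamped, outer diameter 48 mm.
- seat (a point): Point on the drop stand's middle axis, at the height of the socket's flat top face, 140 mm above the bench. The socket sits loosely in the plate: its true axis is up to 6 mm from this point along the stand's x and along its y, not measured and different each time. Neck hole in the middle of the top face: round, 19 mm diameter, sharp-edged, 25 mm deep. Below it the bore is 38 mm wide.
- tray (a point): Middle of the floor of the drop stand's steel tray, 120 x 100 mm (stand's x, y), floor 4 mm thick, rim 16 mm high. The socket's open lower end, with two spring clips inside that hold the stub, is 70 mm above the bench.
- stub_center (a point): Middle of the wooden stub, an upright cylinder, 20 mm diameter, 26 mm long, stuck in the socket's lower end with 3 to 8 mm showing below. It stands 4 to 6 mm off the socket's axis in an unknown direction, so it does not show where the neck hole is. It slides under 8 to 14 N of downward push; once its top is below the socket's lower end it falls free.
- rod_grip (a point): Push rod, 0.22 kg: the middle of its square wooden handle (24 x 24 mm, 60 mm high, sides along the point's x and y). z points up the rod, away from the tip. Under the handle is a steel collar, 38 mm diameter, 6 mm thick (30 to 36 mm below this point), and under it the straight steel shank, 16 mm diameter, 95 mm long, with a flat end (0.6 mm edge bevel).
- rod_tip (a point): Centre of the push rod's flat lower end, on the rod's axis, 131 mm below the middle of the handle.
- stand: Rod holder, fixed: a wooden block 80 x 80 mm, 100 mm high, with an upright square hole 24 x 24 mm in its middle, right through. Origin: on the bench under the middle of the block. The rod stands in the hole, its collar resting on the block's top, its tip then 5 mm above the bench.
- jar_mid (a point): Bystander: middle of a glass jar with lid, 64 mm diameter, 85 mm high.
- tin_mid (a point): Bystander: middle of a metal tin, 74 mm diameter, 100 mm high.
- brush_mid (a point): Bystander: middle of a 200 mm paint brush lying on the palette board.
Things that resemble listed ones, but are neither listed nor needed, are in the scene too. What is shaped like the stand but purple is not meant.

How it is judged:
By the outcome, as a careful person would: the job done as asked, in the order asked, and still so for the second after the job is handed in, with the robot touching nothing.
It also fails if it takes over 72 s, if anything falls off the work surface, if the arm or the gripper's body presses on something with over 40 N, if the wrist force passes 120 N, or if a joint passes its speed limit or range.

ROBOT

A 6-joint arm with a two-finger parallel gripper is mounted at the origin on the work surface. World frame = base frame: x ahead of the robot, y to its left, z up, the work surface at z = 0. Lengths are in m, angles in rad, forces in N, time in s.
With the tool pointing down it reaches from about 0.35 to 0.775 m from the base axis. Payload 7.3 kg.
Tool frame: the origin (TCP) lies on the mounting face of the last link; the fingertips stand 178 mm ahead of it and the grasp point (between the pads) lies 159 mm ahead of it (robot.tcp_to_tips is the distance from the TCP to the fingertips, in m); z points along the fingers, y is the direction in which the jaws open and shut (so a half turn about z gives the same grasp; the last joint's range is limited). The gripper opens to 92 mm and grips with 3 to 60 N. Pads are 19 mm wide; open, the fingers measure 130 mm over their backs; the gripper's body (75 mm by 190 mm) begins 47 mm behind the grasp point.
Start: joints at [-1.33, 0.342, 1.524, -0, 1.275, -0.146], TCP at [0.198, -0.486, 0.405] pointing down, gripper open.
Joint ranges: [-2.53, 2.53], [-0.77, 2.02], [0.04, 2.7], [-1, 4.14], [0.28, 2.66], [-3.11, 3.11]. Speed limits (rad/s): [2.57, 2.57, 3.14, 3.14, 3.14, 3.14].

INTERFACE

Orientations are given as [roll, pitch, yaw] about the fixed x, y, z axes, in that order (R = Rz(yaw) Ry(pitch) Rx(roll)).
In Python, from cell import robot, viewer gives the robot as it stands.
- The arm moves only by the shell command python3 -m creep 'ROWS' [OPENING] [FORCE]. ROWS is JSON, a list that holds one entry, the list of rows, each a list of 6 numbers: the shift along the world's x, y, z in mm, then the turn, a rotation vector about the world's x, y, z in degrees. A call has 1 to 5 rows; each row shifts and turns the pose as measured when the row begins; what a row does not reach is not made up. A row lasts 1/12 s, in which the tool goes at most 41.7 mm and 7.16 degrees, less where a joint would pass 70% of its speed; a pose out of reach is approached as far as the arm can. A call with a gripper value outside its range is refused whole. OPENING is the closure, from -1 (fully open) to 1 (shut), set as the call begins (- or left out, the last holds). The fingers move at their own pace and stop on an object; FORCE is the grip in N (left out, the last holds). Time passes only in rows, so rows that do not move let the fingers close. It gives the time, the measured TCP pose, the force and the opening at its end, in the units of the state.
- robot.observe(): the state, without advancing time (a new reading comes with each control period).
- viewer.read_camera(name): name is "scene" or "top" or "wrist"; returns the picture (400x640x3 uint8, blue, green, red); there is no depth.
- viewer.camera_model(name): a dict with "fx", "fy", "cx", "cy" (pixels), "k1" (the pictures are not rectified: a ray, as slopes to the right and down, at radius r is drawn at 1 + k1 r^2 times it, then the intrinsics apply), "pose" (4x4, takes a point from camera to world coordinates); the wrist camera has in their place "mount" (4x4, takes a point from camera to tool coordinates, whose origin is the TCP and whose axes are the flange's). Camera axes: x right, y up, looking along -z (the intrinsics and any distortion apply to the point x, -y, -z); pixel columns grow to the right and rows downward; lengths in m; the calibration is good to about 2 mm. A picture is of the moment at which its call begins: read the wrist's pose just before it. camera_model takes no time and is no camera call.
- robot.hand_in(): hands the job in, once; it reports no verdict.
The state is a dict: "time": time; "qpos": joint angles; "qvel": joint speeds; "joint_efforts": joint torques, N m; "tool_pos": TCP position; "tool_rot": TCP orientation; "contact_force": force on the tool from outside, world axes, zero at the start; "torque": the same for the moment, N m; "opening": finger opening in m.
Only numpy, scipy, OpenCV 4.12 (cv2) and the standard library are available. Lean on these libraries where they do the work, as an engineer would, in place of code of your own. Each camera call takes 0.05 s, during which the arm holds its last target. There are 200 camera calls.

## Working session

There is one attempt and no reset: what is moved stays moved. The work goes in short steps, Python scripts to look and compute and a shell command to move; the robot and the scene stay as the last step left them, time stands still between calls to the robot, and variables do not carry over. Pictures are saved under pics/ and viewed, about 8 in all and at most 12, crops included, and the job is handed in when it is done.

```bash
mkdir -p pics; ls; python3 - <<'E'
from cell import robot, viewer
import cv2,numpy as np
a=viewer.read_camera("scene");b=viewer.read_camera("top")
cv2.imwrite("pics/s0.png",a);cv2.imwrite("pics/t0.png",b)
for n in("scene","top","wrist"):print(n,viewer.camera_model(n))
print(robot.observe())
E
```

```text
pics
scene {'fx': 500.41762226631016, 'fy': 500.41762226631016, 'cx': 316.71398683486694, 'cy': 201.84624700191222, 'k1': -0.0860571367699744, 'pose': array([[ 0.7233996 , -0.42989391,  0.54026313,  1.11124485],
       [ 0.69041029,  0.44455884, -0.57070226, -0.59309839],
       [ 0.00516268,  0.78584901,  0.61839687,  0.73213583],
       [ 0.        ,  0.        ,  0.        ,  1.        ]])}
top {'fx': 516.3877527292947, 'fy': 516.3877527292947, 'cx': 303.0698396320097, 'cy': 202.38050260705367, 'k1': -0.07318424002715726, 'pose': array([[ 0.02999488,  0.99175591, -0.1245814 ,  0.42769186],
       [-0.9995435 ,  0.02930957, -0.00733057, -0.04122403],
       [-0.00361871,  0.12474441,  0.99218231,  1.29881195],
       [ 0.        ,  0.        ,  0.        ,  1.        ]])}
wrist {'fx': 335.9835988941336, 'fy': 335.9835988941336, 'cx': 320.2541659221213, 'cy': 198.78631559188298, 'k1': -0.06682745482494061, 'mount': array([[-4.81075739e-04,  9.56028431e-01,  2.93273607e-01,
         7.82922245e-02],
       [ 9.99999754e-01,  6.09602128e-04, -3.46847938e-04,
         5.03077273e-05],
       [-5.10376704e-04,  2.93273368e-01, -9.56028489e-01,
         1.92739997e-02],
       [ 0.00000000e+00,  0.00000000e+00,  0.00000000e+00,
         1.00000000e+00]])}
{'time': 0.1, 'qpos': array([-1.32995588e+00,  3.42664923e-01,  1.52489086e+00,  2.77974494e-05,
        1.27539343e+00, -1.45984218e-01]), 'qvel': array([-0.00014282, -0.0012943 , -0.00221165,  0.00039836, -0.00148023,
       -0.00040666]), 'joint_efforts': array([ 1.66164737e-03, -4.32005882e+01, -2.44694191e+01,  7.20251631e-02,
        5.26625512e-02, -4.25681242e-05]), 'tool_pos': array([ 0.19806189, -0.48609008,  0.40411882]), 'tool_rot': array([-3.14025439e+00, -2.23633018e-04,  3.86816406e-01]), 'contact_force': array([-0.32115244,  0.1065547 , -1.2949748 ]), 'torque': array([0.00420192, 0.00930143, 0.0215184 ]), 'opening': 0.09184562373369938}
```

View pics/s0.png

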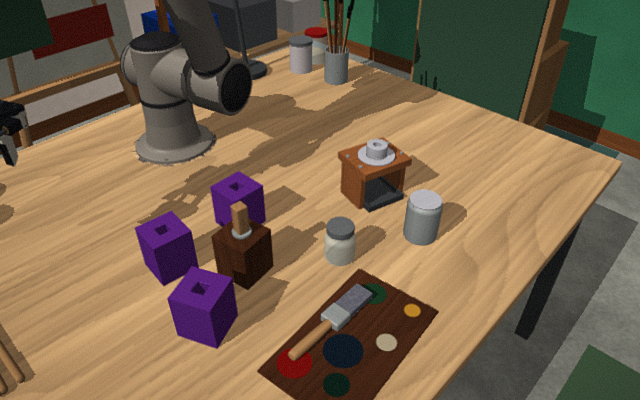

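View pics/t0.png

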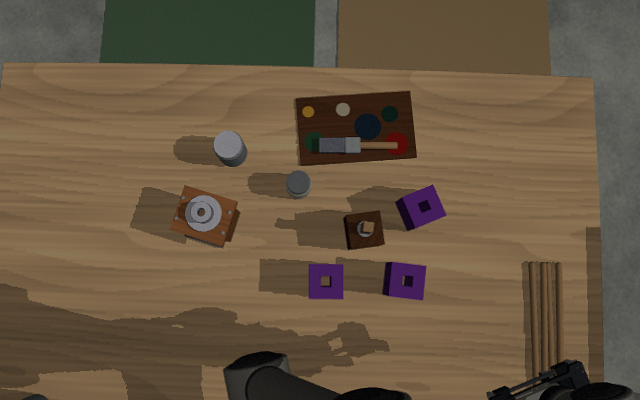

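The rod stands in the dark brown block, at scene (243,240) and top (364,230). Its look-alikes are three purple blocks at top (421,207), (326,281) and (405,281), which are empty and excluded by colour. The drop stand is at top (203,213). One close crop of each will check this.

```bash
cat > h.py <<'E'
import numpy as np, cv2
from cell import robot, viewer
from scipy.spatial.transform import Rotation as R
def campose(n,m):
    if 'pose' in m: return m['pose']
    s=robot.observe();T=np.eye(4);T[:3,:3]=R.from_euler('xyz',s['tool_rot']).as_matrix();T[:3,3]=s['tool_pos'];return T@m['mount']
def ray(n,uv,P=None):
    m=viewer.camera_model(n);P=campose(n,m) if P is None else P
    K=np.array([[m['fx'],0,m['cx']],[0,m['fy'],m['cy']],[0,0,1]])
    x,y=cv2.undistortPoints(np.array([[uv]],float),K,np.array([m['k1'],0,0,0.]))[0,0]
    return P[:3,3],P[:3,:3]@np.array([x,-y,-1])
def onz(n,uv,z,P=None):
    o,d=ray(n,uv,P);return (o+d*(z-o[2])/d[2]).round(4)
def proj(n,p,P=None):
    m=viewer.camera_model(n);P=campose(n,m) if P is None else P
    c=P[:3,:3].T@(np.array(p)-P[:3,3]);x=np.array([c[0],-c[1]])/-c[2]
    x*=1+m['k1']*(x@x);return np.array([m['cx'],m['cy']])+m['fx']*x
E
python3 - <<'E'
import cv2,numpy as np
a=cv2.imread("pics/s0.png");b=cv2.imread("pics/t0.png")
f=lambda i,x,y:cv2.resize(i[y:y+70,x:x+95],(400,296),interpolation=cv2.INTER_CUBIC)
# rows: rod(scene 195,195 / top 320,195)  rig (scene 330,135 / top 158,178)
cv2.imwrite("pics/c.png",np.vstack([np.hstack([f(a,195,200),f(b,320,195)]),np.hstack([f(a,330,135),f(b,158,178)])]))
E
```

```text
(no output)
```

View pics/c.png

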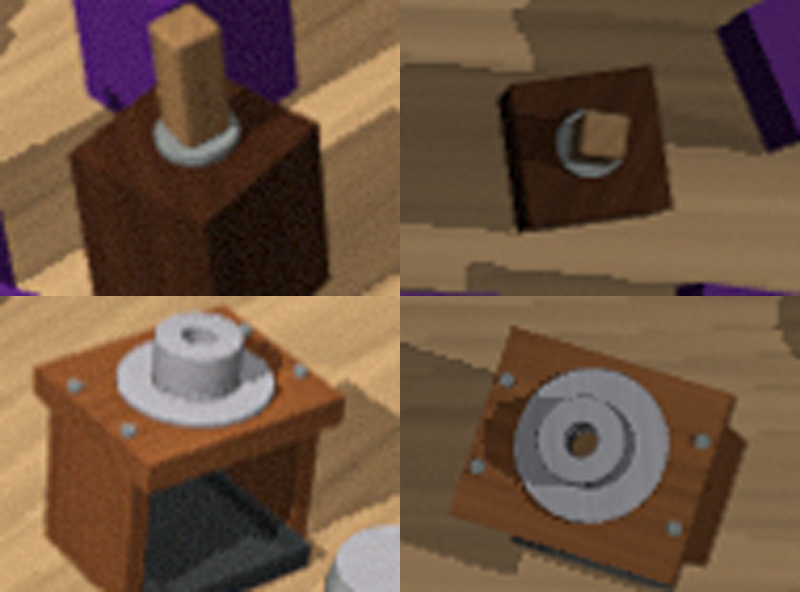

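```bash
python3 - <<'E'
from h import *
s=4.21;sy=296/70
T=lambda x,y:(320+(x-400)/s,195+y/sy)
U=lambda x,y:(158+(x-400)/s,178+(y-296)/sy)
print("handle top",onz('top',T(604,135),.166),onz('scene',(239.4,204.7),.166))
c=[onz('top',T(*p),.166) for p in[(585,110),(630,114),(625,160),(580,155)]]
print("handle edges",[np.degrees(np.arctan2(*(c[(i+1)%4]-c[i])[1::-1])) for i in range(4)])
c=[onz('top',T(*p),.1) for p in[(506,90),(650,67),(672,210),(520,231)]]
print("block",np.mean(c,0),[np.degrees(np.arctan2(*(c[(i+1)%4]-c[i])[1::-1])) for i in range(4)])
print("collar",onz('top',T(593,143),.106))
print("hole",onz('top',U(582,440),.14),onz('scene',(377.5,144.2),.14))
c=[onz('top',U(*p),.108) for p in[(512,326),(735,400),(678,588),(450,515)]]
print("plate",np.mean(c,0),[(np.linalg.norm(c[(i+1)%4]-c[i]),np.degrees(np.arctan2(*(c[(i+1)%4]-c[i])[1::-1]))) for i in range(4)])
E
```

```text
handle top [ 0.5198 -0.1783  0.166 ] [ 0.5214 -0.1744  0.166 ]
handle edges [np.float64(-93.39492354211818), np.float64(174.5258717993908), np.float64(85.37762975831575), np.float64(-5.348272211431381)]
block [ 0.517025 -0.177     0.1     ] [np.float64(-79.2157021324374), np.float64(-170.53767779197437), np.float64(99.4400930027343), np.float64(6.860309357659734)]
collar [ 0.5201 -0.1795  0.106 ]
hole [0.5443 0.1972 0.14  ] [0.5474 0.2002 0.14  ]
plate [0.5385 0.197  0.108 ] [(np.float64(0.13196973137807017), np.float64(-106.55369713213258)), (np.float64(0.10744472997778907), np.float64(165.66628676045028)), (np.float64(0.13320108858414031), np.float64(74.40911610284218)), (np.float64(0.10964200837270356), np.float64(-15.012205486521749))]
```

The crop shows the rod in the brown block, with its handle turned about -5° and centred near (0.520, -0.177). The socket's hole lies near (0.5455, 0.1985), and the stand's yaw is about -15°. Next I move above the handle.

```bash
python3 -m creep '[[[29,28,0,0,0,-5.4],[29,28,0,0,0,-5.4],[29,28,0,0,0,-5.4],[29,28,0,0,0,-5.4],[29,28,0,0,0,-5.4]]]' -1 40; python3 -m creep '[[[29,28,0,0,0,0],[29,28,0,0,0,0],[29,28,0,0,0,0],[29,28,0,0,0,0],[29,28,0,0,0,0]]]'
```

```text
time: 0.52
tool_pos: [0.3415, -0.3461, 0.4014]
tool_rot: [-3.138, 0.004, -0.114]
contact_force: [0.3, -0.7, 0.1]
opening: 0.0919
time: 0.93
tool_pos: [0.4897, -0.1992, 0.4003]
tool_rot: [-3.137, 0.006, -0.122]
contact_force: [0.3, -1.4, -0.6]
opening: 0.0917
```

```bash
python3 -m creep '[[[30,22,0,-0.2,-0.3,1.8],[0,0,0,0,0,0]]]'; python3 - <<'E'
from h import *
P=campose('wrist',viewer.camera_model('wrist'));a=viewer.read_camera('wrist');cv2.imwrite('pics/w1.png',a);np.save('w1.npy',P)
print(robot.observe()['tool_pos'],robot.observe()['tool_rot'],proj('wrist',[.52,-.177,.166],P))
E
```

```text
time: 1.1
tool_pos: [0.5243, -0.1706, 0.3995]
tool_rot: [-3.138, -0.0, -0.083]
contact_force: [-1.6, -0.3, 0.6]
opening: 0.0918
[ 0.52270113 -0.17190174  0.39925065] [-3.13818952e+00  1.89082320e-03 -8.45749380e-02] [330.61374511 222.11570506]
```

View pics/w1.png

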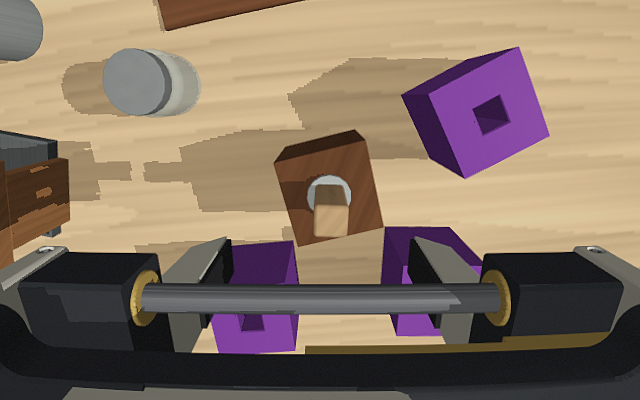

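The handle's top shows at (331,221), as predicted, with its sides square to the jaws. So I go down and grip.

```bash
python3 -m creep '[[[-3,-5,-30,-0.1,-0.1,0],[0,0,-30,0,0,0],[0,0,-30,0,0,0],[0,0,-12,0,0,0],[0,0,0,0,0,0]]]'; python3 - <<'E'
from h import *
s=robot.observe();print(s['tool_pos'],s['tool_rot'],s['contact_force'],s['torque'])
E
```

```text
time: 1.57
tool_pos: [0.5173, -0.1779, 0.294]
tool_rot: [3.141, -0.001, -0.084]
contact_force: [-0.3, 0.5, 0.1]
opening: 0.0919
[ 0.51734791 -0.17794672  0.29395889] [ 3.14104269e+00 -5.95502631e-04 -8.39300863e-02] [-0.26611393  0.47994532  0.13520096] [0.05213409 0.01895324 0.00281653]
```

```bash
python3 -m creep '[[[2,1,0,0,0,0],[0,0,0,0,0,0],[0,0,0,0,0,0],[0,0,0,0,0,0],[0,0,0,0,0,0]]]' 1 40;  python3 -m creep '[[[0,0,0,0,0,0],[0,0,0,0,0,0],[0,0,0,0,0,0]]]'; python3 - <<'E'
from h import *
s=robot.observe();print(s['tool_pos'],s['tool_rot'],s['contact_force'],s['torque'])
E
```

```text
time: 1.98
tool_pos: [0.5188, -0.1793, 0.2969]
tool_rot: [3.14, -0.003, -0.087]
contact_force: [0.6, -0.7, -0.1]
opening: 0.0634
time: 2.23
tool_pos: [0.5191, -0.1795, 0.2989]
tool_rot: [3.138, -0.006, -0.087]
contact_force: [0.1, 0.6, -0.4]
opening: 0.043
[ 0.51913897 -0.1794638   0.2988731 ] [ 3.13805273 -0.00633714 -0.08721142] [ 0.07260659  0.61821037 -0.43969131] [ 0.03769521  0.02871107 -0.02513224]
```

```bash
python3 -m creep '[[[0,1,-4,0.2,0.3,0],[0,0,0,0,0,0],[0,0,0,0,0,0],[0,0,0,0,0,0],[0,0,0,0,0,0]]]';  python3 -m creep '[[[0,0,-1,0,0,0],[0,0,0,0,0,0],[0,0,0,0,0,0]]]'; python3 - <<'E'
from h import *
s=robot.observe();print(s['tool_pos'],s['tool_rot'],s['contact_force'],s['torque'])
E
```

```text
time: 2.65
tool_pos: [0.5192, -0.1781, 0.2949]
tool_rot: [3.141, -0.001, -0.087]
contact_force: [-0.3, 0.2, 0.8]
opening: 0.0236
time: 2.9
tool_pos: [0.519, -0.178, 0.2949]
tool_rot: [3.141, -0.001, -0.087]
contact_force: [0.1, -0.0, 1.2]
opening: 0.0237
[ 0.51903644 -0.17797187  0.29494179] [ 3.14111750e+00 -7.57749100e-04 -8.66410315e-02] [ 0.1183823  -0.00296579  1.23770065] [ 0.03523019 -0.07120019 -0.00508271]
```

```bash
python3 -m creep '[[[0,0,10,0,0,0],[0,0,25,0,0,0],[0,0,33,0,0,0],[0,0,33,0,0,0],[0,0,33,0,0,0]]]'; python3 -m creep '[[[0,0,26,0,0,0],[0,0,0,0,0,0]]]';python3 - <<'E'
from h import *
s=robot.observe();print(s['tool_pos'],s['tool_rot'],s['contact_force'],s['torque'])
E
```

```text
time: 3.32
tool_pos: [0.5171, -0.1768, 0.4256]
tool_rot: [-3.133, 0.017, -0.087]
contact_force: [1.3, -0.4, -2.5]
opening: 0.0236
time: 3.48
tool_pos: [0.5171, -0.1767, 0.4606]
tool_rot: [-3.138, 0.006, -0.087]
contact_force: [0.2, -0.4, -1.7]
opening: 0.0241
[ 0.51713702 -0.17671931  0.46062173] [-3.13763722  0.0063965  -0.08689929] [ 0.19083885 -0.43609032 -1.69080708] [ 0.03952329 -0.02415708  0.0363104 ]
```

```bash
python3 -m creep '[[[3,20,0,-0.2,-0.4,0],[3,35,0,0,0,0],[3,38,0,0,0,0],[3,38,0,0,0,0],[3,38,0,0,0,0]]]'; python3 -m creep '[[[3,38,0,0,0,0],[3,38,0,0,0,0],[3,38,0,0,0,0],[3,35,0,0,0,0],[2,20,0,0,0,0]]]'; python3 -m creep '[[[0,0,0,0,0,0]]]'; python3 - <<'E'
from h import *
s=robot.observe();print(s['tool_pos'],s['tool_rot'],s['contact_force'],s['torque'])
E
```

```text
time: 3.9
tool_pos: [0.5309, -0.0093, 0.4603]
tool_rot: [3.139, -0.002, -0.1]
contact_force: [0.7, 0.8, -1.9]
opening: 0.0239
time: 4.32
tool_pos: [0.5427, 0.1706, 0.4561]
tool_rot: [3.139, 0.006, -0.099]
contact_force: [-0.2, 0.0, -2.0]
opening: 0.0234
time: 4.4
tool_pos: [0.5422, 0.1745, 0.4549]
tool_rot: [3.14, 0.008, -0.094]
contact_force: [-0.4, -0.4, -1.9]
opening: 0.0238
[0.5422309  0.17453339 0.45489532] [ 3.13972197  0.0084497  -0.09435912] [-0.38270795 -0.3659274  -1.87340342] [0.00287395 0.04206377 0.06328017]
```

```bash
python3 -m creep '[[[3,24,0,0.1,-0.5,0.4],[0,0,0,0,0,0]]]';  python3 - <<'E'
from h import *
P=campose('wrist',viewer.camera_model('wrist'));a=viewer.read_camera('wrist');np.save('w2.npy',P)
s=robot.observe();print(s['tool_pos'],s['tool_rot'])
Rm=R.from_euler('xyz',s['tool_rot']).as_matrix();tip=s['tool_pos']+Rm@[0,0,.29]
print(tip,proj('wrist',tip,P),proj('wrist',[.5455,.1985,.14],P))
b=viewer.read_camera('scene');t=viewer.read_camera('top')
cv2.imwrite('pics/w2f.png',a);cv2.imwrite('pics/s2f.png',b);cv2.imwrite('pics/t2f.png',t)
w=cv2.resize(a[120:320,220:420],(600,600),interpolation=cv2.INTER_CUBIC)
sc=cv2.resize(b[100:200,330:430],(200,200))
cv2.imwrite('pics/w2.png',w)
print(proj('scene',tip),proj('top',tip))
E
```

```text
time: 4.57
tool_pos: [0.5449, 0.2003, 0.4529]
tool_rot: [3.141, 0.003, -0.085]
contact_force: [-1.0, -0.0, -2.3]
opening: 0.0238
[0.54486645 0.19853361 0.45261013] [ 3.13851234  0.00413174 -0.08585695]
[0.54359607 0.19774636 0.16261399] [322.43667046 193.68885103] [321.24161601 184.68758886]
[376.24147706 135.29872053] [198.94582843 211.28656435]
```

View pics/w2.png

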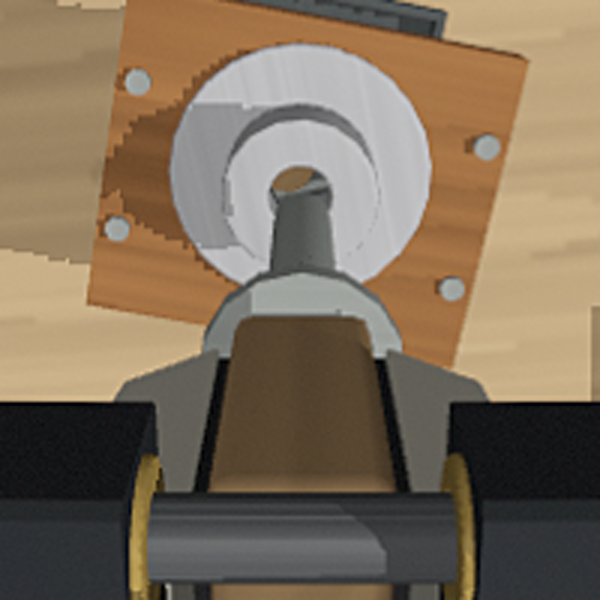

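The tip sits at about (320.8,193) in the wrist picture, just short of the hole at about (320.3,184.7). To line up I need about +2 mm in x and +0.4 mm in y. I go down to just above the face and look again.

```bash
python3 -m creep '[[[2,0.5,-8,0.2,-0.2,0],[0,0,-8,0,0,0],[0,0,0,0,0,0]]]';  python3 - <<'E'
from h import *
P=campose('wrist',viewer.camera_model('wrist'));a=viewer.read_camera('wrist')
s=robot.observe();print(s['tool_pos'],s['tool_rot'],s['contact_force'])
Rm=R.from_euler('xyz',s['tool_rot']).as_matrix();tip=s['tool_pos']+Rm@[0,0,.29]
print(tip,proj('wrist',tip,P),proj('wrist',[.5455,.1985,.14],P))
b=viewer.read_camera('scene')
w=cv2.resize(a[150:225,280:360],(640,600),interpolation=cv2.INTER_CUBIC)
cv2.imwrite('pics/w3.png',w)
E
```

```text
time: 4.97
tool_pos: [0.5474, 0.1948, 0.4355]
tool_rot: [3.142, 0.0, -0.091]
contact_force: [0.0, -0.2, -2.7]
opening: 0.0239
[0.54744828 0.19474202 0.43610829] [-3.14155792e+00 -3.54765426e-04 -9.15086751e-02] [-0.09005483  0.51054012 -3.32474199]
[0.54755165 0.19474265 0.14610831] [319.43659715 193.54540615] [315.30068135 194.23998447]
```

View pics/w3.png

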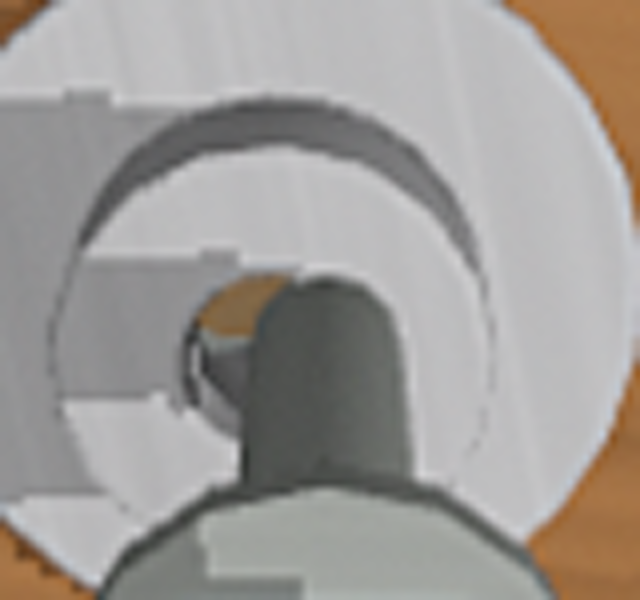

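The tip is about 6 mm too far to image right and slightly too far up. I estimate that the right TCP position is about (0.545, 0.201).

```bash
python3 -m creep '[[[-2,6,0,0,0,0.3],[0,0,0,0,0,0]]]'; python3 -m creep '[[[0,0,0,0,0,0]]]';python3 -m creep '[[[0,0,0,0,0,0]]]'
```

```text
time: 5.23
tool_pos: [0.5456, 0.2006, 0.4371]
tool_rot: [-3.141, -0.002, -0.087]
contact_force: [-0.0, 0.5, -2.1]
opening: 0.0239
time: 5.32
tool_pos: [0.5455, 0.2008, 0.4374]
tool_rot: [-3.141, -0.002, -0.087]
contact_force: [-0.2, 0.1, -2.3]
opening: 0.0239
time: 5.4
tool_pos: [0.5455, 0.2009, 0.4376]
tool_rot: [-3.141, -0.003, -0.087]
contact_force: [-0.6, 0.9, -1.6]
opening: 0.024
```

```bash
python3 -m creep '[[[0,0,-4,0,0,0],[0,0,-2,0,0,0]]]'; python3 -m creep '[[[0,0,-2,0,0.1,0]]]';python3 -m creep '[[[0,0,-1.5,0,0,0]]]'
```

```text
time: 5.57
tool_pos: [0.5454, 0.2011, 0.4321]
tool_rot: [-3.14, -0.004, -0.086]
contact_force: [-0.3, 0.2, -2.2]
opening: 0.0238
time: 5.65
tool_pos: [0.5454, 0.2011, 0.4299]
tool_rot: [-3.14, -0.003, -0.086]
contact_force: [0.7, -0.1, -1.5]
opening: 0.0238
time: 5.73
tool_pos: [0.5453, 0.2011, 0.428]
tool_rot: [-3.14, -0.002, -0.086]
contact_force: [0.6, -0.3, -2.2]
opening: 0.0235
```

```bash
python3 -m creep '[[[0,0,-1.5,0,0,0]]]';python3 -m creep '[[[0,0,-1.5,0,0,0]]]';python3 -m creep '[[[0,0,-1.5,0,0,0]]]'
```

```text
time: 5.82
tool_pos: [0.5453, 0.2011, 0.4262]
tool_rot: [-3.141, -0.002, -0.086]
contact_force: [-0.2, 0.1, -1.8]
opening: 0.024
time: 5.9
tool_pos: [0.5453, 0.2011, 0.4244]
tool_rot: [-3.141, -0.002, -0.086]
contact_force: [0.1, 0.0, -1.7]
opening: 0.0238
time: 5.98
tool_pos: [0.5453, 0.2011, 0.4227]
tool_rot: [-3.141, -0.001, -0.086]
contact_force: [0.1, -0.2, -2.1]
opening: 0.0236
```

The tip is about 7 mm below the face with no contact force, so it is in the hole. I carry on down.

```bash
python3 -m creep '[[[0,0,-3,0,0,0],[0,0,-3,0,0,0]]]';python3 -m creep '[[[0,0,-3,0,0,0],[0,0,-3,0,0,0]]]';python3 -m creep '[[[0,0,-3,0,0,0],[0,0,-3,0,0,0]]]'; python3 -m creep '[[[0,0,-3,0,0,0],[0,0,-3,0,0,0]]]'
```

```text
time: 6.15
tool_pos: [0.5454, 0.201, 0.4164]
tool_rot: [-3.141, -0.002, -0.086]
contact_force: [-0.0, 0.4, -1.2]
opening: 0.0239
time: 6.32
tool_pos: [0.5454, 0.201, 0.4097]
tool_rot: [-3.141, -0.002, -0.086]
contact_force: [-0.7, 0.2, -2.5]
opening: 0.0241
time: 6.48
tool_pos: [0.5454, 0.201, 0.4029]
tool_rot: [-3.141, -0.002, -0.086]
contact_force: [1.1, 0.2, -2.8]
opening: 0.0239
time: 6.65
tool_pos: [0.5454, 0.201, 0.3961]
tool_rot: [-3.141, -0.002, -0.086]
contact_force: [0.3, -0.5, -1.9]
opening: 0.0235
```

```bash
python3 -m creep '[[[0,0,-3,0,0,0],[0,0,-2,0,0,0]]]';python3 -m creep '[[[0,0,-2,0,0,0],[0,0,-2,0,0,0]]]';python3 -m creep '[[[0,0,-2,0,0,0]]]'; python3 -m creep '[[[0,0,-2,0,0,0]]]'
```

```text
time: 6.82
tool_pos: [0.5454, 0.201, 0.3903]
tool_rot: [-3.141, -0.001, -0.086]
contact_force: [0.5, -0.1, -1.6]
opening: 0.0234
time: 6.98
tool_pos: [0.5454, 0.201, 0.3857]
tool_rot: [-3.141, -0.001, -0.086]
contact_force: [0.9, -0.6, -3.8]
opening: 0.0234
time: 7.07
tool_pos: [0.5454, 0.201, 0.3836]
tool_rot: [-3.141, -0.001, -0.086]
contact_force: [-0.3, -0.5, -2.8]
opening: 0.0236
time: 7.15
tool_pos: [0.5455, 0.201, 0.3818]
tool_rot: [-3.141, -0.002, -0.086]
contact_force: [-1.3, -1.5, 6.9]
opening: 0.0237
```

Contact comes with the tip at about z 0.092, the expected height of the stub's top. Now I push gently.

```bash
python3 -m creep '[[[0,0,-2,0,0,0]]]'; python3 -m creep '[[[0,0,-2,0,0,0]]]';python3 -m creep '[[[0,0,-2,0,0,0]]]';python3 -m creep '[[[0,0,-2,0,0,0]]]'
```

```text
time: 7.23
tool_pos: [0.5454, 0.201, 0.3809]
tool_rot: [-3.14, -0.003, -0.086]
contact_force: [-4.5, -1.7, 7.9]
opening: 0.0241
time: 7.32
tool_pos: [0.5452, 0.2009, 0.3802]
tool_rot: [-3.14, -0.004, -0.086]
contact_force: [-3.9, -0.4, 7.7]
opening: 0.024
time: 7.4
tool_pos: [0.5449, 0.2009, 0.3796]
tool_rot: [-3.14, -0.005, -0.086]
contact_force: [-3.4, -0.3, 8.5]
opening: 0.0243
time: 7.48
tool_pos: [0.5446, 0.2009, 0.3792]
tool_rot: [-3.14, -0.006, -0.086]
contact_force: [-4.1, -0.9, 7.5]
opening: 0.0238
```

```bash
python3 -m creep '[[[0,0,-2,0,0,0]]]'; python3 -m creep '[[[0,0,-2,0,0,0]]]';python3 -m creep '[[[0,0,-2,0,0,0]]]';python3 -m creep '[[[0,0,-2,0,0,0]]]'
```

```text
time: 7.57
tool_pos: [0.5443, 0.2008, 0.3788]
tool_rot: [-3.139, -0.007, -0.086]
contact_force: [-3.6, -0.2, 7.8]
opening: 0.0239
time: 7.65
tool_pos: [0.544, 0.2008, 0.3784]
tool_rot: [-3.139, -0.008, -0.086]
contact_force: [-3.6, -0.7, 8.7]
opening: 0.024
time: 7.73
tool_pos: [0.5437, 0.2007, 0.378]
tool_rot: [-3.139, -0.009, -0.086]
contact_force: [-3.2, -0.3, 7.2]
opening: 0.0237
time: 7.82
tool_pos: [0.5434, 0.2007, 0.3775]
tool_rot: [-3.139, -0.011, -0.086]
contact_force: [-3.6, -1.0, 7.8]
opening: 0.0237
```

```bash
python3 -m creep '[[[2,0,-3.5,-0.1,0.5,0]]]'; python3 -m creep '[[[1,0,-3.5,0,0.3,0]]]';python3 -m creep '[[[1,0,-3.5,0,0.2,0]]]'
```

```text
time: 7.9
tool_pos: [0.545, 0.2008, 0.3761]
tool_rot: [-3.14, -0.004, -0.085]
contact_force: [-3.1, -0.1, 8.2]
opening: 0.0237
time: 7.98
tool_pos: [0.5459, 0.2008, 0.3744]
tool_rot: [-3.14, -0.001, -0.085]
contact_force: [-4.1, -0.8, 9.1]
opening: 0.0238
time: 8.07
tool_pos: [0.5466, 0.2008, 0.3728]
tool_rot: [-3.14, 0.002, -0.085]
contact_force: [-6.4, -1.1, 10.3]
opening: 0.0238
```

```bash
python3 -m creep '[[[-0.5,0,-3.5,0,0.1,0]]]'; python3 -m creep '[[[0,0,-3.5,0,0.1,0]]]';python3 -m creep '[[[0,0,-3.5,0,0.1,0]]]'; python3 -m creep '[[[0,0,-3.5,0,0.1,0]]]'
```

```text
time: 8.15
tool_pos: [0.5462, 0.2007, 0.3711]
tool_rot: [-3.14, 0.001, -0.085]
contact_force: [0.2, -1.6, 7.4]
opening: 0.0241
time: 8.23
tool_pos: [0.5461, 0.2007, 0.3695]
tool_rot: [-3.139, 0.0, -0.085]
contact_force: [-3.3, -1.6, 8.2]
opening: 0.0238
time: 8.32
tool_pos: [0.546, 0.2006, 0.3678]
tool_rot: [-3.139, -0.0, -0.085]
contact_force: [-3.9, -1.1, 8.6]
opening: 0.0239
time: 8.4
tool_pos: [0.5459, 0.2005, 0.3661]
tool_rot: [-3.139, -0.0, -0.085]
contact_force: [-3.4, -0.5, 9.8]
opening: 0.0237
```

```bash
python3 -m creep '[[[0.2,0,-3.5,0,0.1,0]]]'; python3 -m creep '[[[0.2,0,-3.5,0,0.1,0]]]';python3 -m creep '[[[0.2,0,-3,0,0.1,0]]]'
```

```text
time: 8.48
tool_pos: [0.5459, 0.2005, 0.3644]
tool_rot: [-3.139, -0.001, -0.085]
contact_force: [-3.7, -1.0, 9.5]
opening: 0.0239
time: 8.57
tool_pos: [0.5459, 0.2005, 0.3627]
tool_rot: [-3.138, -0.0, -0.085]
contact_force: [-3.1, -1.0, 9.5]
opening: 0.0236
time: 8.65
tool_pos: [0.5459, 0.2004, 0.3612]
tool_rot: [-3.138, -0.0, -0.085]
contact_force: [-4.7, 0.3, -2.0]
opening: 0.0239
```

The force has dropped back to the rod's weight, which suggests the stub fell. I go a few mm further and look with the scene camera.

```bash
python3 -m creep '[[[0,0,-3,-0.2,0,0],[0,0,-3,0,0,0],[0,0,-1,0,0,0]]]'; python3 - <<'E'
from h import *
b=viewer.read_camera('scene')
cv2.imwrite('pics/s4.png',cv2.resize(b[110:220,320:430],(600,600),interpolation=cv2.INTER_CUBIC))
E
```

```text
time: 8.9
tool_pos: [0.5454, 0.2004, 0.354]
tool_rot: [3.141, -0.0, -0.084]
contact_force: [0.2, -0.8, -2.3]
opening: 0.0236
```

View pics/s4.png

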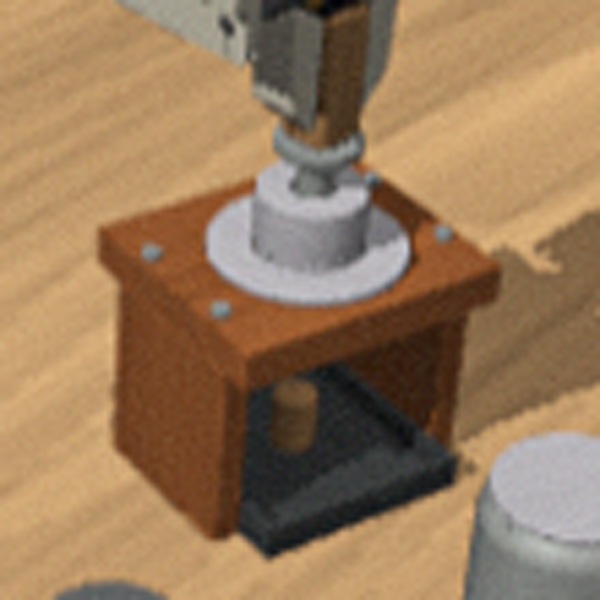

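The stub stands in the tray at crop (295,415). I withdraw straight up.

```bash
python3 -m creep '[[[0,0,5,0,0,0],[0,0,8,0,0,0],[0,0,8,0,0,0]]]'; python3 -m creep '[[[0,0,8,0,0,0],[0,0,8,0,0,0],[0,0,8,0,0,0]]]';python3 -m creep '[[[0,0,8,0,0,0],[0,0,8,0,0,0],[0,0,8,0,0,0]]]'
```

```text
time: 9.2
tool_pos: [0.5455, 0.2003, 0.3738]
tool_rot: [3.14, 0.004, -0.085]
contact_force: [-0.9, 0.8, -1.7]
opening: 0.0237
time: 9.45
tool_pos: [0.5457, 0.2003, 0.4015]
tool_rot: [3.141, 0.002, -0.085]
contact_force: [0.5, 0.8, -2.2]
opening: 0.0241
time: 9.7
tool_pos: [0.5457, 0.2003, 0.4294]
tool_rot: [3.141, -0.001, -0.085]
contact_force: [-0.4, 0.3, -2.2]
opening: 0.0238
```

```bash
python3 -m creep '[[[0,0,15,0,0,0],[0,0,15,0,0,0],[-3,-20,2,0,0,0],[-3,-35,0,0,0,0],[-3,-36,0,0,0,0]]]'; python3 -m creep '[[[-3,-36,0,0,0,0],[-3,-36,0,0,0,0],[-3,-36,0,0,0,0],[-3,-36,0,0,0,0],[-3,-36,0,0,0,0]]]';python3 -m creep '[[[-3,-36,0,0,0,0],[0,-25,0,0,0,0],[0,0,0,0,0,0],[0,0,0,0,0,0]]]'
```

```text
time: 10.12
tool_pos: [0.5359, 0.1127, 0.4678]
tool_rot: [-3.138, -0.006, -0.075]
contact_force: [0.6, -1.4, -1.3]
opening: 0.0239
time: 10.53
tool_pos: [0.5181, -0.0737, 0.4719]
tool_rot: [-3.138, -0.01, -0.071]
contact_force: [0.9, 0.0, -1.5]
opening: 0.024
time: 10.87
tool_pos: [0.5129, -0.1447, 0.4744]
tool_rot: [-3.141, -0.012, -0.08]
contact_force: [-0.3, 0.7, -2.7]
opening: 0.0239
```

```bash
python3 -m creep '[[[6,-33,0,0,0.7,-0.3],[0,0,-20,0,0,0],[0,0,-20,0,0,0],[0,0,-15,0,0,0],[0,0,0,0,0,0]]]'; python3 -m creep '[[[0,0,0,0,0,0]]]'
```

```text
time: 11.28
tool_pos: [0.5196, -0.1757, 0.421]
tool_rot: [3.14, -0.004, -0.083]
contact_force: [-0.2, 1.3, -2.2]
opening: 0.0237
time: 11.37
tool_pos: [0.5198, -0.1748, 0.4213]
tool_rot: [3.141, -0.004, -0.082]
contact_force: [0.1, 0.1, -2.0]
opening: 0.024
```

```bash
python3 -m creep '[[[-1,-3,0,0,0.2,-0.2],[0,0,-8,0,0,0],[0,0,0,0,0,0]]]'; python3 -m creep '[[[0,0,-6,0,0,0],[0,0,-4,0,0,0]]]';  python3 -m creep '[[[0,0,-4,0,0,0],[0,0,-3,0,0,0]]]'
```

```text
time: 11.62
tool_pos: [0.5195, -0.1763, 0.4155]
tool_rot: [3.139, -0.004, -0.083]
contact_force: [-0.7, 0.0, -2.9]
opening: 0.024
time: 11.78
tool_pos: [0.5197, -0.1761, 0.4067]
tool_rot: [3.138, -0.007, -0.082]
contact_force: [-0.0, 0.3, -1.5]
opening: 0.0239
time: 11.95
tool_pos: [0.5197, -0.176, 0.3991]
tool_rot: [3.138, -0.007, -0.082]
contact_force: [0.1, 0.2, -3.0]
opening: 0.0238
```

```bash
python3 -m creep '[[[-0.7,-2,0,0.2,0.4,-0.2],[0,0,0,0,0,0]]]'; python3 -m creep '[[[0,0,-4,0,0,0],[0,0,-3,0,0,0]]]';  python3 -m creep '[[[0,0,-4,0,0,0],[0,0,-4,0,0,0]]]'; python3 -m creep '[[[0,0,-5,0,0,0],[0,0,-5,0,0,0]]]'
```

```text
time: 12.12
tool_pos: [0.5188, -0.1781, 0.3982]
tool_rot: [-3.141, 0.002, -0.086]
contact_force: [-0.3, -0.4, -2.0]
opening: 0.0237
time: 12.28
tool_pos: [0.5189, -0.1784, 0.3913]
tool_rot: [3.141, 0.001, -0.087]
contact_force: [-0.3, 0.6, -2.3]
opening: 0.0241
time: 12.45
tool_pos: [0.519, -0.1785, 0.3828]
tool_rot: [3.141, 0.0, -0.087]
contact_force: [0.7, -0.1, -1.7]
opening: 0.0241
time: 12.62
tool_pos: [0.519, -0.1785, 0.3719]
tool_rot: [3.141, -0.0, -0.087]
contact_force: [-0.1, -0.2, -2.6]
opening: 0.024
```

The tip is about 18 mm into the holder with no contact. I go down to just above the seat.

```bash
python3 -m creep '[[[0,0,-12,0,0,0],[0,0,-15,0,0,0],[0,0,-15,0,0,0],[0,0,-12,0,0,0]]]'; python3 -m creep '[[[0,0,-6,0,0,0],[0,0,-3,0,0,0]]]'; python3 -m creep '[[[0,0,-2,0,0,0],[0,0,-1,0,0,0]]]'
```

```text
time: 12.95
tool_pos: [0.5192, -0.1785, 0.3163]
tool_rot: [3.139, -0.004, -0.086]
contact_force: [-0.4, 0.1, -1.4]
opening: 0.0242
time: 13.12
tool_pos: [0.5186, -0.1781, 0.3041]
tool_rot: [3.141, -0.0, -0.086]
contact_force: [-0.8, 0.5, -2.8]
opening: 0.0236
time: 13.28
tool_pos: [0.5187, -0.1782, 0.3005]
tool_rot: [3.141, 0.001, -0.086]
contact_force: [0.1, 0.4, -1.6]
opening: 0.0241
```

```bash
python3 -m creep '[[[0,0,-2,0,0,0],[0,0,-1,0,0,0]]]'; python3 -m creep '[[[0,0,-1,0,0,0]]]'; python3 -m creep '[[[0,0,-1,0,0,0]]]'; python3 -m creep '[[[0,0,-1,0,0,0]]]'
```

```text
time: 13.45
tool_pos: [0.519, -0.1783, 0.2982]
tool_rot: [3.141, -0.001, -0.086]
contact_force: [-0.7, 0.6, -1.7]
opening: 0.0238
time: 13.53
tool_pos: [0.5191, -0.1784, 0.2976]
tool_rot: [3.14, -0.002, -0.086]
contact_force: [-0.2, 1.1, -2.2]
opening: 0.0238
time: 13.62
tool_pos: [0.5192, -0.1784, 0.2969]
tool_rot: [3.14, -0.003, -0.086]
contact_force: [-0.0, 0.1, -2.0]
opening: 0.0241
time: 13.7
tool_pos: [0.5193, -0.1785, 0.2962]
tool_rot: [3.14, -0.004, -0.086]
contact_force: [0.9, 0.4, -2.0]
opening: 0.0242
```

```bash
python3 -m creep '[[[0,0,-1.5,0,0.2,0]]]'; python3 -m creep '[[[0,0,-1.5,0,0.1,0]]]'; python3 -m creep '[[[0,0,-1.5,0,0,0]]]'
```

```text
time: 13.78
tool_pos: [0.5194, -0.1785, 0.2949]
tool_rot: [3.139, -0.001, -0.086]
contact_force: [-0.6, -0.8, 15.9]
opening: 0.024
time: 13.87
tool_pos: [0.5195, -0.1785, 0.2949]
tool_rot: [3.139, -0.0, -0.086]
contact_force: [-5.7, 2.8, 20.1]
opening: 0.0238
time: 13.95
tool_pos: [0.5194, -0.1783, 0.295]
tool_rot: [3.138, -0.001, -0.086]
contact_force: [-5.4, 2.0, 10.4]
opening: 0.0238
```

The rod is seated at TCP z 0.295, the height at which it was gripped, so it did not slip. Next I open the jaws fully.

```bash
python3 -m creep '[[[0,0,0,0,0,0],[0,0,0,0,0,0],[0,0,0,0.1,0,0],[0,0,0,0,0,0],[0,0,0,0,0,0]]]' -1; python3 -m creep '[[[0,0,0,0,0,0],[0,0,0,0,0,0],[0,0,0,0,0,0],[0,0,0,0,0,0]]]'
```

```text
time: 14.37
tool_pos: [0.5199, -0.1785, 0.2967]
tool_rot: [3.138, -0.004, -0.086]
contact_force: [-0.5, 0.4, 0.1]
opening: 0.0526
time: 14.7
tool_pos: [0.52, -0.1786, 0.2963]
tool_rot: [3.139, -0.004, -0.086]
contact_force: [0.4, -0.9, 0.4]
opening: 0.0791
```

```bash
python3 -m creep '[[[0,0,15,0,0,0],[0,0,25,0,0,0],[0,0,30,0,0,0],[0,0,30,0,0,0],[0,0,20,0,0,0]]]'; python3 -m creep '[[[-30,-20,0,0,0,0],[-30,-20,0,0,0,0],[-30,-20,0,0,0,0],[0,0,0,0,0,0],[0,0,0,0,0,0]]]'; python3 - <<'E'
from h import *
b=viewer.read_camera('scene');t=viewer.read_camera('top')
cv2.imwrite('pics/s5.png',b)
a=cv2.imread('pics/s0.png')
# bystander shift check: brightness difference in patches between first and last scene picture
for n,(x,y) in dict(jar=(340,242),tin=(422,217),brush=(330,325),p1=(167,247),p2=(203,305),p3=(238,198)).items():
    print(n,cv2.phaseCorrelate(np.float32(cv2.cvtColor(a,6)[y-30:y+30,x-30:x+30]),np.float32(cv2.cvtColor(b,6)[y-30:y+30,x-30:x+30])))
E
```

```text
time: 15.12
tool_pos: [0.5181, -0.1778, 0.4144]
tool_rot: [-3.139, 0.01, -0.087]
contact_force: [1.3, -0.1, -0.5]
opening: 0.0916
time: 15.53
tool_pos: [0.4259, -0.239, 0.421]
tool_rot: [3.138, -0.002, -0.083]
contact_force: [0.8, 0.5, -0.7]
opening: 0.092
jar ((-0.03007255307171164, 0.03948691516191616), 0.9803637687365214)
tin ((0.047551106837033785, 0.09547699404584264), 1.0081452417373657)
brush ((0.02670122283043952, 0.0826567004151002), 1.0599090854326885)
p1 ((0.01585123769442376, -0.036439860632995646), 0.930731120109558)
p2 ((-0.10398264741258956, 0.0028427912580113457), 0.972651121881273)
p3 ((-0.2577760414241297, 0.11060600090835493), 0.8235760805341933)
```

View pics/s5.png

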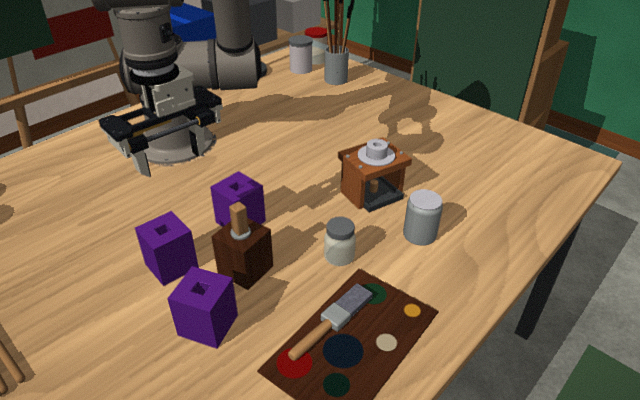

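The rod stands in the brown holder at (240,225), and the stub is in the tray at (375,186). Nothing else has moved and the arm is clear, so I hand in.

```bash
python3 -c "
from cell import robot
print(robot.hand_in())"
```

```text
the job is handed in; nothing more can be done
None
```

The stub is out of the socket and standing in the tray. The rod is back in its brown holder, and the job was handed in at about 15.6 s of the 72 s allowed.

- **Pushing out the stub:** the rod went into the neck hole without any contact force after one look and correction with the wrist camera. The net reading while pushing peaked at about 10 N, so about 12 N on the stub counting the rod's weight. It fell back to the rod's weight when the stub dropped. Sideways force on the rod stayed under about 7 N.
- **Returning the rod:** setting the collar down on the holder gave about 20 N on the wrist reading. It seated at the same height as when I gripped it, so it had not slipped in the jaws.
- **Last checks:** the final scene picture shows the rod upright in the holder and the stub in the tray. The jar, tin, brush and purple blocks are within about 0.3 pixel of where they started. The gripper is open and touching nothing.
- **What disagreed:** the scene and top cameras differed by 3 to 4 mm on the handle and hole positions, and the wrist camera's predicted tip was off sideways by about 1.5 pixels. I judged the tip against the hole directly in the same wrist picture to get round this. No check failed.

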